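Step a lamp's aperture turret to the crosshair and switch it on

ROBOT

A 7-joint arm with a two-finger parallel gripper is mounted at the origin on a cart in front of the work surface, level with it; the furniture and walls round the work are solid. World frame = base frame: x ahead of the robot, y to its left, z up, the work surface at z = 0. Lengths are in m, angles in degrees, forces in N, time in s.
With the tool pointing down it reaches from about 0.35 to 0.9 m from the base axis. Payload 7.2 kg.
Tool frame: the origin (TCP) lies at the very end of the fingers, on their centre line; the grasp point (between the pads) lies 19 mm behind it; z points along the fingers, y is the direction in which the jaws open and shut (so a half turn about z gives the same grasp; the last joint's range is limited). The gripper opens to 85 mm and grips with 20 to 120 N. Pads are 22 mm wide; open, the fingers measure 114 mm over their backs; the gripper's body (76 mm by 85 mm) begins 54 mm behind the grasp point. The pads swing forward as they close: fully open they stand 13 mm farther back than shut.
Start: joints at [-72.319, 23.554, -0.728, 91.456, 0.321, 64.991, -4.71], TCP at [0.23, 0.581, 0.231] pointing down, gripper open.
Joint ranges: [-169.25, 169.25], [-16.82, 113.86], [-84.01, 82.57], [7.8, 145.47], [-59.2, 239.2], [7.22, 106.19], [-163.78, 163.78]. Speed limits (degrees/s): [136.94, 136.94, 172.46, 172.46, 180, 180, 180].

INTERFACE

Orientations are given as [roll, pitch, yaw] about the fixed x, y, z axes, in that order (R = Rz(yaw) Ry(pitch) Rx(roll)).
In Python, from plant import state, camera, hand_in gives the robot as it stands.
- The arm moves only by the tool jog_arm, never from a script. Its argument "series" is a list that holds one entry, the list of rows, each a list of 7 numbers: the shift along the tool's x, y, z in m, then the turn, a rotation vector about the tool's x, y, z in degrees, then the opening in per cent of the stroke, from 0 (shut) to 100 (fully open). In form: [[[x, y, z, rx, ry, rz, fingers], ...]]. A call has 1 to 10 rows; each row is the pose to reach, as a shift and turn from the pose commanded when the call began, along the tool's axes at that moment; what a row does not reach only later rows make up. A row lasts 1/10 s, in which the tool goes at most 50 mm and 8.59 degrees, less where a joint would pass 70% of its speed; a pose out of reach is approached as far as the arm can. A call with a gripper value outside its range is refused whole. The fingers move at their own pace and stop on an object; "squeeze" is the grip in N (left out, the last holds). Time passes only in rows, so rows that repeat a pose let the fingers close. It gives the time, the measured TCP pose, the force and the opening at its end, in the units of the state.
- state(): the state, without advancing time (a new reading comes with each control period).
- camera(name): name is "scene" or "top" or "wrist"; returns a dict with "pixels" (480x640x3 uint8, red, green, blue), "fx", "fy", "cx", "cy" (pixels), "view" (4x4, takes a point from world to camera coordinates); the wrist camera has in their place "T_tool_cam" (4x4, takes a point from camera to tool coordinates, whose origin is the TCP and whose axes are the flange's). Camera axes: x right, y up, looking along -z (the intrinsics and any distortion apply to the point x, -y, -z); pixel columns grow to the right and rows downward; lengths in m; the calibration is good to about 2 mm. The wrist camera is an equidistant fisheye: a pixel r from the principal point sees the ray r / f radians off the axis. A picture is of the moment at which its call begins: read the wrist's pose just before it. There is no depth.
- hand_in(): hands the job in, once; it reports no verdict.
The state is a dict: "clock": time; "qpos": joint angles; "joint_vel": joint speeds; "tau": joint torques, N m; "eef_pos": TCP position; "tcp_rot": TCP orientation; "ft_force": force on the tool from outside, world axes, zero at the start; "ft_torque": the same for the moment, N m; "width": finger opening in m.
Only numpy, scipy, OpenCV 4.12 (cv2) and the standard library are available. Lean on these libraries where they do the work, as an engineer would, in place of code of your own. Each camera call takes 0.05 s, during which the arm holds its last target. There are 200 camera calls.

TASK

Set the round bench lamp to its crosshair stop: with a fingertip, push the upright tab of the turret on its top round, click by click, until it points at the raised plus-shaped (cross) badge and clicks in there, then press the round button on the lamp's top fully down and let it spring back. Only push the tab sideways, never grip it between the fingers or press down on it, and leave the jar, cup and dish that stand about where they are.

Things in the scene. Friction and masses are not known exactly. Their poses are not given: they have to be found in the camera images.
- lamp: pale round bench lamp, a puck 232 mm across and 70 mm high, fixed; origin at the centre of its underside, z up, x from the park line towards the button; a dark nozzle 36 mm long sticks out of its side at +y. On its flat top, 90 mm from the axis and 60 degrees apart, lie a plain park line at -x and two badges on either side of it; the button is at +x
- axis (a point): point on the turret's vertical turning axis, at the height of the lamp's top face (70 mm above the worktop)
- selector (a joint): turret, metal disc 120 mm across, top 12 mm (hub 18 mm) above the lamp's top face. 0 rad = tab at the park line, where it starts; grows anticlockwise from above. Detents at 0, +-1.047, +-2.094 rad: let go within 0.4 rad of one it is drawn in (rests within 0.05 rad). Pushing over takes 2 to 4 N at the tab. End stops at +-2.3 rad: no way round past the button
- tab (a point): middle of the tab, 52 mm from the turret's axis and 100 mm above the worktop: a dark upright plate on the disc, 24 mm long along the radius (40 to 64 mm from the axis), 10 mm thick across it, its top 114 mm above the worktop, standing 32 mm clear of the disc. If both halves of its thickness feel the fingers at once with over 1.5 N each, it has been gripped or pressed on from above
- pointer (a point): point carried round by the turret in line with the tab, 90 mm from the axis and 3 mm above the lamp's top face: it lies over the centre of the badge that the tab points at
- mark_cross: the wanted badge: raised black plus sign, 26 mm by 26 mm, strokes 7 mm wide, 3 mm high; origin under its centre, on the lamp's top. It may be at any of the four badge stations
- mark_bar: another badge: one black stroke 26 mm by 7 mm, 3 mm high
- mark_dot: another badge: solid black dot 12 mm across, 3 mm high
- mark_ring: another badge: black open ring, 26 mm across, 3 mm high
- read (a joint): push button, 0 m when up, 0.006 m when fully down; it springs back and takes 5 N to push fully down
- read_top (a point): centre of the button's top face, 92 mm above the worktop when up; the black button is 28 mm across, in a grey collar 44 mm across and 12 mm high, 88 mm from the turret's axis; pressed straight down
- jar: bystander, loose: clear glass jar with white screw lid, 63 mm across, 98 mm high, origin at the centre of its underside
- cup: bystander, loose: pale tall sample cup, 68 mm by 59 mm, 104 mm high, origin at the centre of its underside
- dish: bystander, loose: flat lidded petri dish, 60 mm across, 15 mm high, on the left of the lamp; origin at the centre of its underside

How it is judged (in metres and radians):
On the way, in this order (a step that is already met when the one before it is completed fails the run):
1. a finger pushes the tab (contact force between any of selector_c0, selector_c1 and the fingers above 0.5 N), for 0.04 s.
2. the tab points at the plus-shaped badge (horizontal distance between pointer and mark_cross below 0.012 m), for 0.2 s.
3. then the button is pressed down, the tab still at the plus (value of joint read above 0.0045 m and horizontal distance between pointer and mark_cross below 0.012 m), for 0.05 s.
At the end, for the whole second after the job is handed in: The turret rests with its tab pointing at the plus-shaped badge (pointer within 12 mm of the badge's centre), the button has been pressed at least 4.5 mm down after that and is up again (less than 2 mm down), and the jar, cup and dish are within 20 mm of where they stood (horizontal distance between pointer and mark_cross below 0.012 m and velocity of joint selector between -0.1 and 0.1 rad/s and value of joint read below 0.002 m and distance of each of jar, cup, dish from where it was at the start of the episode below 0.02 m); the robot touches nothing.
It fails at once if the tab is gripped between the fingers or pressed on from above (both its halves feel more than 1.5 N) (contact force between each of selector_c0, selector_c1 and the fingers above 1.5 N).
It fails at once if the jar, cup or dish is shifted or lifted by more than 20 mm (distance of any of jar, cup, dish from where it was at the start of the episode above 0.02 m).
It also fails if it takes over 64 s, if anything falls off the work surface, if the arm or the gripper's body presses on something with over 40 N, if the wrist force passes 120 N, or if a joint passes its speed limit or range.

## Working session

There is one attempt and no reset: what is moved stays moved. The work goes in short steps, Python scripts to look and compute and a tool call to move; the robot and the scene stay as the last step left them, time stands still between calls to the robot, and variables do not carry over. Pictures are saved under pics/ and viewed, about 8 in all and at most 12, crops included, and the job is handed in when it is done.

Besides the shell and the picture viewer there is one more tool, called after "Call:" by a JSON object that holds its "fn" and its "kwargs", one argument or row to a line. jog_arm: Moves the arm, as the interface text tells. Its arguments: {"type":"object","properties":{"series":{"type":"array","items":{"type":"array","items":{"type":"array","items":{"type":"number"}}}},"squeeze":{"type":"number"}},"required":["series"]}

```bash
mkdir -p pics; ls; python3 - <<'E'
from plant import state,camera
import cv2,numpy as np,pickle
s=state();print(s)
d={n:camera(n) for n in("scene","top")}
pickle.dump(d,open('c0.pkl','wb'))
for n in d:
    cv2.imwrite(f'pics/{n}0.png',d[n]['pixels'][:,:,::-1]); print(n,d[n]['fx'],d[n]['cx'],d[n]['cy'],d[n]['view'],[k for k in d[n]])
E
```

```text
pics
{'clock': 0.0, 'qpos': array([-72.31884092,  23.5995146 ,  -0.730568  ,  91.50525215,
         0.32096285,  64.99148217,  -4.71214369]), 'joint_vel': array([-0.07556747, -0.0355526 , -0.0455012 ,  0.04498501,  0.04892217,
        0.09733933, -0.10518396]), 'tau': array([ 5.00063416e-04, -6.00636435e+01,  6.82248361e-01, -2.99419159e+01,
        1.37177005e-02,  1.08981269e-02, -7.20204483e-07]), 'eef_pos': array([0.22979342, 0.58066924, 0.23044975]), 'tcp_rot': array([-1.79905978e+02,  5.92124935e-03,  1.58412344e+02]), 'ft_force': array([-0.53179765,  0.47613879, -0.18068317]), 'ft_torque': array([ 0.03819151,  0.01663836, -0.01342598]), 'width': 0.08514423047423988}
scene 483.58420416540645 316.77129333195256 246.57712494025716 [[ 0.8723958  -0.48829841 -0.02214109 -0.3966253 ]
 [ 0.34676992  0.58634522  0.732086   -0.27253055]
 [-0.34449411 -0.64634661  0.68085231 -1.01364918]
 [ 0.          0.          0.          1.        ]] ['pixels', 'fx', 'fy', 'cx', 'cy', 'view']
top 446.4639284536746 318.1019815355708 235.67283735289965 [[-0.01008872 -0.99960082  0.0263898   0.04353606]
 [ 0.99352177 -0.00703293  0.11342411 -0.51682574]
 [-0.11319323  0.02736314  0.99319613 -1.07672128]
 [ 0.          0.          0.          1.        ]] ['pixels', 'fx', 'fy', 'cx', 'cy', 'view']
```

View pics/top0.png

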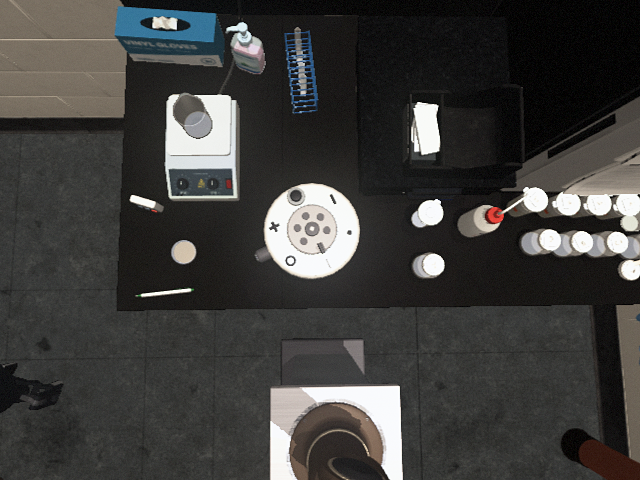

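View pics/scene0.png

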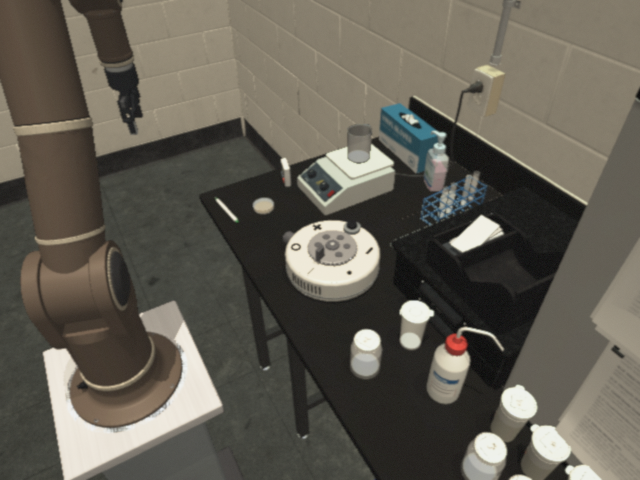

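The top view shows the lamp centred near (312,230). The cross is at (274,227), ring (291,261), dot (349,232), bar (333,199), button (296,197) and tab (321,248). From the park line, the cross is two clicks clockwise (-2.094 rad). The jar, cup and dish are at (428,265), (430,213) and (183,252), all clear of the lamp.

```bash
cat > h.py <<'E'
import numpy as np,cv2
def ray(c,u,v):
    V=c['view'];d=V[:3,:3].T@np.array([(u-c['cx'])/c['fx'],-(v-c['cy'])/c['fy'],-1]);return -V[:3,:3].T@V[:3,3],d
def onz(c,u,v,z):
    o,d=ray(c,u,v);return o+d*(z-o[2])/d[2]
E
python3 - <<'E'
import pickle,cv2,numpy as np
from h import *
c=pickle.load(open('c0.pkl','rb'))['top'];g=cv2.cvtColor(c['pixels'],cv2.COLOR_RGB2GRAY)
sub=(g[170:290,250:375]>200).astype(np.uint8)
cs=max(cv2.findContours(sub,0,2)[0],key=cv2.contourArea)
hull=cv2.convexHull(cs)+[250,170]
pts=np.array([onz(c,*p[0],.07)[:2] for p in hull])
A=np.c_[2*pts,np.ones(len(pts))];s=np.linalg.lstsq(A,(pts**2).sum(1),rcond=None)[0]
print('rim',s[:2],np.sqrt(s[2]+s[0]**2+s[1]**2))
# dark blobs on the top
m=(g<90).astype(np.uint8);n,_,st,ce=cv2.connectedComponentsWithStats(m)
for i in range(1,n):
    if 8<st[i,4]<500 and 255<ce[i,0]<365 and 180<ce[i,1]<285:
        p=onz(c,*ce[i],.073)[:2]-s[:2];print(ce[i].round(1),st[i,4],p.round(4),np.hypot(*p).round(4),np.degrees(np.arctan2(p[1],p[0])).round(1))
E
```

```text
rim [0.52694446 0.05582116] 0.11271731922275506
[295.3 195. ] 96 [0.0837 0.0382] 0.092 24.6
[332.6 199.1] 19 [ 0.0735 -0.0512] 0.0895 -34.9
[273.6 226.6] 34 [0.0077 0.0899] 0.0903 85.1
[349. 232.] 9 [-0.0065 -0.0893] 0.0895 -94.2
[288.4 261.7] 17 [-0.0761  0.0551] 0.0939 144.1
```

The lamp's axis is at about (0.527, 0.056), with the lamp's yaw near 25°. The tab is at world 205°, the ring at 145° and the cross at 85°. I'll shut the gripper and approach the anticlockwise side of the tab with tool x along the push tangent.

Call:
{"fn": "jog_arm", "kwargs": {
  "series": [
    [[-0.2,-0.2,0.02,0,0,20,0],[-0.2,-0.2,0.02,0,0,20,0],[-0.2,-0.2,0.02,0,0,20,0],[-0.2,-0.2,0.02,0,0,20,0],[-0.2,-0.2,0.02,0,0,20,0],[-0.3,-0.3,0.03,0,0,43.4,0],[-0.4,-0.4,0.03,0,0,43.4,0],[-0.4,-0.4,0.03,0,0,43.4,0],[-0.456,-0.437,0.03,0,0,43.4,0],[-0.456,-0.437,0.03,0,0,43.4,0]]
  ],
  "squeeze": 30
}}

```text
clock: 1.1
eef_pos: [0.4338, 0.1237, 0.2045]
tcp_rot: [180.0, -0.0, 115.0]
ft_force: [1.2, 1.8, -0.2]
width: -0.0
```

Call:
{"fn": "jog_arm", "kwargs": {
  "series": [
    [[-0.131,0.004,0,0,0,0,0],[-0.131,0.004,0,0,0,0,0],[-0.131,0.004,0,0,0,0,0],[-0.131,0.004,0,0,0,0,0],[-0.131,0.004,0,0,0,0,0]]
  ]
}}

```text
clock: 1.6
eef_pos: [0.4923, 0.008, 0.2041]
tcp_rot: [-180.0, -0.0, 114.9]
ft_force: [-0.8, 0.3, 0.5]
width: 0.0
```

```bash
python3 - <<'E'
from plant import state,camera
import cv2,pickle
s=state();c=camera("wrist");pickle.dump((s,c),open('w1.pkl','wb'))
print(s['eef_pos'],s['tcp_rot'],c['T_tool_cam'],c['fx'],c['cx'],c['cy'])
cv2.imwrite('pics/w1.png',c['pixels'][:,:,::-1])
E
```

```text
[0.4923036  0.0080263  0.20406626] [-1.79950958e+02 -1.45287540e-02  1.14904297e+02] [[ 7.61293903e-04  9.60749757e-01  2.77415436e-01  6.98168519e-02]
 [ 9.99998989e-01 -1.06464141e-03  9.42848916e-04 -4.49588218e-04]
 [ 1.20118983e-03  2.77414438e-01 -9.60749596e-01 -1.43070856e-01]
 [ 0.00000000e+00  0.00000000e+00  0.00000000e+00  1.00000000e+00]] 371.64829954431775 323.88413689281595 237.01001803059404
```

View pics/w1.png

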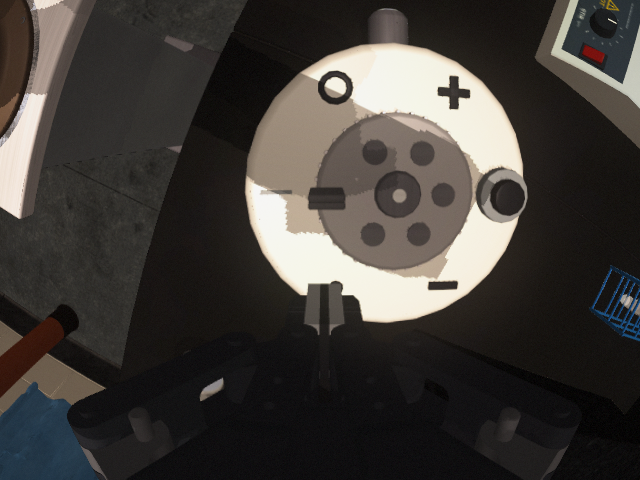

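The wrist view is clear: cross at (454,92), ring (336,87), button (509,197), hub dot (399,195), tab (327,197), bar (443,285).

```bash
cat >> h.py <<'E'
from scipy.spatial.transform import Rotation as Ro
def wpt(s,c,u,v,z):
    a=np.array([u-c['cx'],v-c['cy']])/c['fx'];r=np.hypot(*a)
    d=np.array([a[0]/r*np.sin(r),-a[1]/r*np.sin(r),-np.cos(r)])
    T=c['T_tool_cam'];R=Ro.from_euler('xyz',s['tcp_rot'],degrees=True).as_matrix()
    o=s['eef_pos']+R@T[:3,3];d=R@T[:3,:3]@d
    return o+d*(z-o[2])/d[2]
E
python3 - <<'E'
import pickle
from h import *
s,c=pickle.load(open('w1.pkl','rb'))
A=wpt(s,c,399,195,.088)
print('axis',A)
for n,u,v,z in(('cross',454,92,.073),('ring',336,87,.073),('bar',443,285.5,.073),('button',509,197,.092),('tab',327,192,.114)):
    p=wpt(s,c,u,v,z);d=(p-A)[:2];print(n,p.round(4),np.hypot(*d).round(4),np.degrees(np.arctan2(d[1],d[0])).round(1))
E
```

```text
axis [0.52916637 0.05419614 0.088     ]
cross [0.5363 0.1436 0.073 ] 0.0897 85.4
ring [0.4558 0.1053 0.073 ] 0.0895 145.1
bar [0.603 0.003 0.073] 0.0898 -34.7
button [0.6069 0.092  0.092 ] 0.0864 25.9
tab [0.4798 0.0378 0.114 ] 0.052 -161.6
```

Call:
{"fn": "jog_arm", "kwargs": {
  "series": [
    [[0,0,0.05,0,0,0,0],[0,0,0.09,0,0,0,0],[0,0,0.11,0,0,0,0],[0,0,0.111,0,0,0,0],[0.007,0,0.111,0,0,0,0],[0.007,0,0.111,0,0,0,0]]
  ]
}}

```text
clock: 2.25
eef_pos: [0.49, 0.0166, 0.0946]
tcp_rot: [179.9, -0.0, 115.1]
ft_force: [-0.6, -0.6, -0.2]
width: 0.0002
```

```bash
python3 - <<'E'
from plant import state
from h import *
s=state();e=s['eef_pos'];print(e,s['tcp_rot'],s['ft_force'])
R=Ro.from_euler('xyz',s['tcp_rot'],degrees=True).as_matrix()
a=(R.T@(np.array([.5285,.055,e[2]])-e))[:2];print('axis in tool',a)
for D in range(6,73,6):
    r=Ro.from_euler('z',D,degrees=True).as_matrix()[:2,:2]; print(D,(a-r@a).round(4))
E
```

```text
[0.48996879 0.01659201 0.09463889] [ 1.79894335e+02 -2.56795171e-02  1.15122159e+02] [-0.62530776 -0.55799303 -0.22759352]
axis in tool [0.01841636 0.05119233]
6 [ 0.0055 -0.0016]
12 [ 0.011  -0.0027]
18 [ 0.0167 -0.0032]
24 [ 0.0224 -0.0031]
30 [ 0.0281 -0.0023]
36 [ 0.0336 -0.001 ]
42 [0.039  0.0008]
48 [0.0441 0.0033]
54 [0.049  0.0062]
60 [0.0535 0.0096]
66 [0.0577 0.0135]
72 [0.0614 0.0179]
```

Call:
{"fn": "jog_arm", "kwargs": {
  "series": [
    [[0.0055,-0.0016,0,0,0,6,0],[0.011,-0.0027,0,0,0,12,0],[0.0167,-0.0032,0,0,0,18,0],[0.0224,-0.0031,0,0,0,24,0],[0.0281,-0.0023,0,0,0,30,0],[0.0336,-0.001,0,0,0,36,0],[0.039,0.0008,0,0,0,42,0],[0.0441,0.0033,0,0,0,48,0],[0.049,0.0062,0,0,0,54,0],[0.0535,0.0096,0,0,0,60,0]]
  ]
}}

```text
clock: 3.25
eef_pos: [0.4764, 0.0686, 0.0949]
tcp_rot: [180.0, -0.2, 54.8]
ft_force: [1.0, 0.5, -0.1]
width: -0.0002
```

```bash
python3 - <<'E'
from plant import state,camera
from h import *
s=state();c=camera("wrist");e=s['eef_pos'];print(e,s['tcp_rot'],s['ft_force'])
R=Ro.from_euler('xyz',s['tcp_rot'],degrees=True).as_matrix()
a=(R.T@(np.array([.5285,.055,e[2]])-e))[:2];print('axis in tool',a)
cv2.imwrite('pics/w2.png',c['pixels'][:,:,::-1])
E
```

```text
[0.47640227 0.06863116 0.09494172] [ 1.79963554e+02 -1.73869241e-01  5.48229482e+01] [ 0.97834925  0.45882745 -0.07082317]
axis in tool [0.01887189 0.05043635]
```

View pics/w2.png

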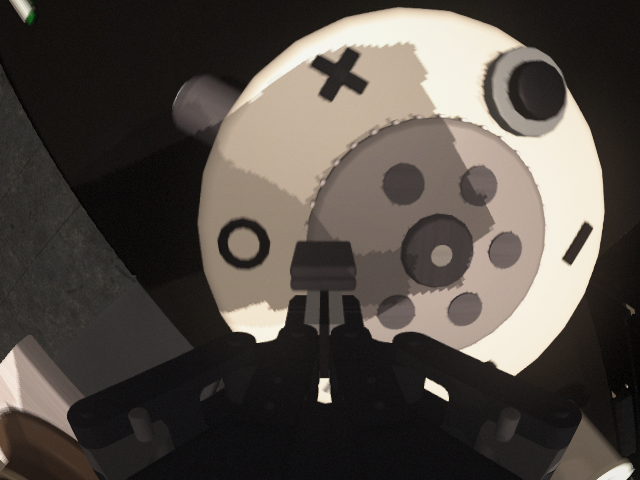

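The first click is done: the tab at (325,258) points at the ring (245,243), with the finger just behind it. I'll repeat the same arc.

Call:
{"fn": "jog_arm", "kwargs": {
  "series": [
    [[0.0055,-0.0016,0,0,0,6,0],[0.011,-0.0027,0,0,0,12,0],[0.0167,-0.0032,0,0,0,18,0],[0.0224,-0.0031,0,0,0,24,0],[0.0281,-0.0023,0,0,0,30,0],[0.0336,-0.001,0,0,0,36,0],[0.039,0.0008,0,0,0,42,0],[0.0441,0.0033,0,0,0,48,0],[0.049,0.0062,0,0,0,54,0],[0.0535,0.0096,0,0,0,60,0]]
  ]
}}

```text
clock: 4.3
eef_pos: [0.5148, 0.1067, 0.0946]
tcp_rot: [-179.9, -0.1, -5.0]
ft_force: [0.8, -0.1, -0.5]
width: 0.0
```

Call:
{"fn": "jog_arm", "kwargs": {
  "series": [
    [[-0.008,0,0,0,0,0,0],[-0.015,0,0,0,0,0,0],[-0.015,0,-0.04,0,0,0,0],[-0.015,0,-0.08,0,0,0,0],[-0.015,0,-0.1,0,0,0,0],[-0.015,0,-0.1,0,0,0,0]]
  ]
}}

```text
clock: 4.9
eef_pos: [0.4999, 0.1072, 0.196]
tcp_rot: [-179.8, -0.2, -4.8]
ft_force: [-0.6, -0.5, -0.7]
width: -0.0003
```

```bash
python3 - <<'E'
from plant import state,camera
import cv2,pickle
s=state();c=camera("wrist");pickle.dump((s,c),open('w3.pkl','wb'))
print(s['eef_pos'],s['tcp_rot'],s['ft_force'])
cv2.imwrite('pics/w3.png',c['pixels'][:,:,::-1])
E
```

```text
[0.49987058 0.10721007 0.19599845] [-1.79783510e+02 -1.78358593e-01 -4.79269312e+00] [-0.61974827 -0.48801796 -0.71492778]
```

View pics/w3.png

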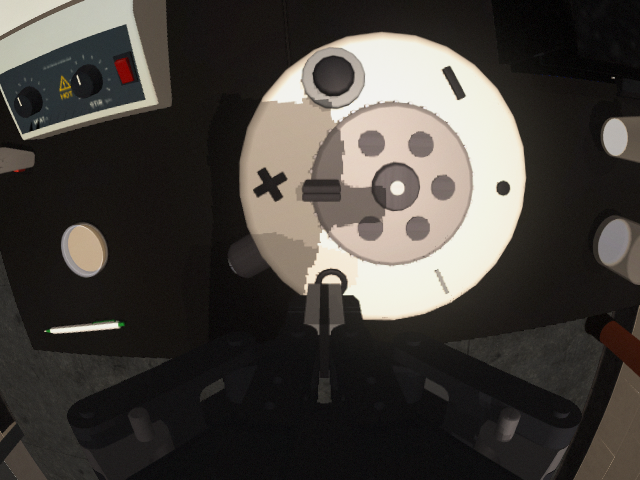

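The tab (322,190) points squarely at the cross (270,184). The button is at (334,75).

```bash
python3 - <<'E'
import pickle
from h import *
s,c=pickle.load(open('w3.pkl','rb'))
A=wpt(s,c,397.5,188,.088);print('axis',A)
for n,u,v,z in(('cross',270,184,.073),('button',334,75,.092),('tabtop',322,186,.114)):
    p=wpt(s,c,u,v,z);d=(p-A)[:2];print(n,p.round(4),np.hypot(*d).round(4),np.degrees(np.arctan2(d[1],d[0])).round(1))
R=Ro.from_euler('xyz',s['tcp_rot'],degrees=True).as_matrix()
b=np.array([.5285+.088*np.cos(np.radians(25.2)),.055+.088*np.sin(np.radians(25.2)),.092]);print(b,R.T@(b-s['eef_pos']))
E
```

```text
axis [0.52863355 0.05330184 0.088     ]
cross [0.5365 0.1429 0.073 ] 0.09 85.0
button [0.6079 0.091  0.092 ] 0.0878 25.4
tabtop [0.5376 0.1046 0.114 ] 0.052 80.1
[0.60812478 0.09246858 0.092     ] [0.10878309 0.00603943 0.10431552]
```

Call:
{"fn": "jog_arm", "kwargs": {
  "series": [
    [[0.05,0.003,0,0,0,0,0],[0.1,0.0065,0,0,0,0,0],[0.109,0.0065,0,0,0,0,0],[0.109,0.0065,0.05,0,0,0,0],[0.109,0.0065,0.09,0,0,0,0],[0.109,0.0065,0.1,0,0,0,0],[0.109,0.0065,0.1,0,0,0,0]]
  ]
}}

```text
clock: 5.65
eef_pos: [0.6053, 0.0908, 0.092]
tcp_rot: [179.9, 0.3, -5.0]
ft_force: [-1.5, -0.9, 3.0]
width: 0.0001
```

Call:
{"fn": "jog_arm", "kwargs": {
  "series": [
    [[0,0,0.003,0,0,0,0],[0,0,0.005,0,0,0,0],[0,0,0.007,0,0,0,0],[0,0,0.009,0,0,0,0],[0,0,0.009,0,0,0,0]]
  ]
}}

```text
clock: 6.15
eef_pos: [0.6083, 0.0909, 0.0861]
tcp_rot: [-179.9, -0.1, -5.0]
ft_force: [-2.1, -1.0, 9.9]
width: 0.0002
```

The force is 9.9 N, so the button is at its stop. I'll press slightly more and hold, then retreat.

Call:
{"fn": "jog_arm", "kwargs": {
  "series": [
    [[0,0,0.002,0,0,0,0],[0,0,0.002,0,0,0,0],[0,0,0.002,0,0,0,0]]
  ]
}}

```text
clock: 6.45
eef_pos: [0.6084, 0.0908, 0.0858]
tcp_rot: [-179.9, -0.1, -5.0]
ft_force: [-8.1, -0.8, 27.2]
width: 0.0002
```

Call:
{"fn": "jog_arm", "kwargs": {
  "series": [
    [[0,0,-0.01,0,0,0,0],[0,0,-0.05,0,0,0,0],[0,0,-0.09,0,0,0,0],[-0.05,0,-0.12,0,0,0,0],[-0.1,0,-0.12,0,0,0,0],[-0.11,0,-0.12,0,0,0,0],[-0.11,0,-0.12,0,0,0,0],[-0.11,0,-0.12,0,0,0,0]]
  ]
}}

```text
clock: 7.25
eef_pos: [0.4984, 0.1016, 0.2029]
tcp_rot: [-179.9, -0.1, -4.9]
ft_force: [1.0, 0.5, 0.0]
width: -0.0001
```

```bash
python3 - <<'E'
from plant import state,camera
import cv2,numpy as np
s=state();print(s['clock'],s['eef_pos'],s['ft_force'])
w=camera("wrist")['pixels'];t=camera("top")['pixels']
cv2.imwrite('pics/end.png',np.hstack([cv2.resize(w,(400,300)),cv2.resize(t[160:310,100:460],(400,300))[:, :]])[:,:,::-1])
E
```

```text
7.25 [0.49836032 0.10160233 0.20294161] [1.01596262 0.4744004  0.00889189]
```

View pics/end.png

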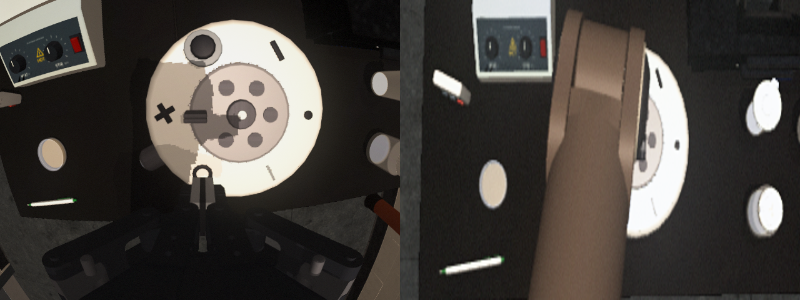

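The tab (195,116) still points at the cross (165,113). The button is up, and the dish, jar and cup look undisturbed. I'm handing in.

```bash
python3 -c "
from plant import hand_in
print(hand_in())"
```

```text
the job is handed in; nothing more can be done
None
```

The lamp is set to the cross, the button has been pressed and released, and the job is handed in at about 7.3 s on the robot's clock.

- **Turret:** With the shut fingertips I pushed the tab sideways only, two clicks clockwise: park line to ring, then ring to cross. The tab was pointing at the cross after the second click, and still was in the last picture.
- **Button:** I pressed it to its stop. The fingertip got down to 85.8 mm above the worktop, against 86 mm for a fully pressed button, and the force was 27 N. I then lifted clear, and the button looked up again in the last picture.
- **Jar, cup and dish:** The arm stayed clear of all three, and they looked in place. I judged this by eye and did not measure their positions.
- **Disagreement:** In the wrist view after the second click, the tab's top edge measured about 80°, against 85° for the cross. I put this down to picking the pixel by hand, because that same point was also off before the tab had moved. The tab is lined up with the cross in the pictures.

The final state showed the arm free, with about 1 N at the wrist. No other check failed.

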